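# Open the screw press and draw out the specimen holder

### The arm

A 6-joint arm with a two-finger parallel gripper is mounted at the origin on the work surface. World frame = base frame: x ahead of the robot, y to its left, z up, the work surface at z = 0. Lengths are in m, angles in degrees, forces in N, time in s.
With the tool pointing down it reaches from about 0.3 to 0.825 m from the base axis. Payload 5.4 kg.
Tool frame: the origin (TCP) lies midway between the tips of the shut fingers; the grasp point (between the pads) lies 19 mm behind it; z points along the fingers, y is the direction in which the jaws open and shut (so a half turn about z gives the same grasp; the last joint's range is limited). The gripper opens to 92 mm and grips with 3 to 60 N. Pads are 20 mm wide; open, the fingers measure 128 mm over their backs; the gripper's body (75 mm by 189 mm) begins 69 mm behind the grasp point.
Start: joints at [52.019, 9.076, 91.501, -0, 79.423, -12.038], TCP at [0.252, 0.517, 0.215] pointing down, gripper open.
Joint ranges: [-166.64, 166.64], [-54.1, 131.32], [10.49, 154.53], [-73.88, 253.88], [9.74, 151.15], [-171.62, 171.62]. Speed limits (degrees/s): [147.25, 147.25, 180, 180, 180, 180].

### API

Orientations are given as [roll, pitch, yaw] about the fixed x, y, z axes, in that order (R = Rz(yaw) Ry(pitch) Rx(roll)).
In Python, from bench import robot gives the robot as it stands. The module is installed in compiled form; this text tells all that it offers.
- The arm moves only by the shell command python3 -m pendant 'ROWS' [OPENING]. ROWS is JSON, a list that holds one entry, the list of rows, each a list of 4 numbers: the shift along the tool's x, y, z in m, then the turn about the tool's z in rad. In form: [[[dx, dy, dz, spin], ...]]. A call has 1 to 12 rows; each row is the pose to reach, as a shift and turn from the pose measured when the call began, along the tool's axes at that moment; what a row does not reach only later rows make up. A row lasts 1/10 s, in which the tool goes at most 50 mm and 8.59 degrees, less where a joint would pass 70% of its speed; a pose out of reach is approached as far as the arm can. A call with a gripper value outside its range is refused whole. OPENING is the finger opening in m, from 0 to 0.0919, set as the call begins (- or left out, the last holds). The fingers move at their own pace and stop on an object; the grip force is fixed at half the most. Time passes only in rows, so rows that repeat a pose let the fingers close. It gives the time, the measured TCP pose, the force and the opening at its end, in the units of the state.
- robot.get_state(): the state, without advancing time (a new reading comes with each control period).
- robot.camera(name): name is "scene" or "side" or "wrist"; returns a dict with "color" (400x640x3 uint8, red, green, blue), "camera_matrix" (3x3 intrinsics, pixels), "pose" (4x4, takes a point from camera to world coordinates). Camera axes: x right, y down, z forward; pixel columns grow to the right and rows downward; lengths in m; the calibration is good to about 2 mm. A picture is of the moment at which its call begins. There is no depth.
- robot.finish_job(): hands the job in, once; it reports no verdict.
Trained networks look in the newest picture that a camera, given by its name, has taken for a name from the list of things; names that differ only in an ending like _2 or _b are one class to them, and where a whole thing is asked for, a point or a joint stands for the part that bears it (a point fixed in the world has none). Each returns a list of dicts, best first, with "score" (0 to 1); they miss things now and then, are a little off and sometimes report something else, mostly with a low value. They report only what shows in the picture. A call takes as long as a camera call.
- robot.spot_in(camera, query): "xyz" ([x, y, z] in m, in world coordinates, good to about 4 mm: the middle of the surface that is visible of it).
- robot.masks_of(camera, query): "region" (400x640 bool, what is visible of it).
The state is a dict: "time_s": time; "joints": joint angles; "qd": joint speeds; "joint_torque": joint torques, N m; "eef_pos": TCP position; "ee_rot": TCP orientation; "force": force on the tool from outside, world axes, zero at the start; "torque": the same for the moment, N m; "gripper_width": finger opening in m.
Only numpy, scipy, OpenCV 4.12 (cv2) and the standard library are available. Lean on these libraries where they do the work, as an engineer would, in place of code of your own. Each camera call takes 0.05 s, during which the arm holds its last target.

### The job

Unscrew the red handwheel (anticlockwise) all the way up, letting your hand rise with it so that you neither lean on nor tug the spring-mounted crosshead, and snug it against its stop with about 0.3 N m without forcing it, as the press twists on its rubber mat. Then draw the blue specimen holder by its yellow fin along its guide, towards the front, until the round pocket is entirely clear of the handwheel seen from above, and let go, leaving it lying flat in the guide with the wheel still up. Leave the bottle, the jar and the black ring where they are.

Things in the scene. Friction and masses are not known exactly. Their poses are not given: they have to be found in the camera images.
- wheel_hub (a point): centre of the red handwheel, on its upright axis, half-way up its plain round rim: solid disc 56 mm across, 22 mm thick. Turned anticlockwise seen from above it climbs about 3 mm per radian; turning takes about 0.12 N m. Its hard stop is set differently each time, 61 to 64 mm above crosshead_top, and is found by feel: the turning torque rises at once. It starts 3.1 to 4.0 rad below it
- crosshead_top (a point): on the wheel's axis, centre of the top of the grey crosshead beam that carries the screw: 40 mm (x) by 185 mm (y), 25 mm thick, axes as the press. wheel_hub starts 49 to 55 mm above this point; between beam and rim are only the 14 mm stem and a boss 30 mm across, 12 mm high
- crosshead (a joint): up (+) or down (-) displacement in m of the crosshead on its column springs, 0 at rest; stiffness 6 N per mm, so 15 N of push or pull along the wheel's axis moves it 2.5 mm
- press_deck (a point): dark steel deck of the press: point on its upper face, 16 mm above the bench, under the wheel's axis. -x points to the front, along the guide; z up. Two guide rails 8 mm high, inner faces 54 mm apart, run along x from 170 mm in front of this point to 50 mm behind it. Two columns stand at y = -75 and +75 mm, their tops 132 mm above the bench
- press (a joint): twist in rad of the whole press about the wheel's axis on its springy rubber mat, + anticlockwise seen from above, 0 at rest; stiffness 4 N m per rad: turning the free wheel twists it about 0.03, 0.3 N m on the wheel at its stop twists it 0.075. It springs back when let go
- holder_pocket (a point): blue specimen holder: centre of its round pocket's floor, 8 mm above its underside. Pocket ring 39 mm across outside, 29 inside, 10 mm high. The screw's white foot, 22 mm across, starts down in it and ends 3 to 6 mm above the ring at the stop. Plate 155 by 50 by 8 mm, lying in the guide, about 0.35 kg; x along the guide, fin on the -x side
- holder_fin (a point): centre, half-way up, of the upright yellow fin on the holder, 100 mm in front (-x) of the pocket: 28 mm long (x), 12 mm thick (y), 45 mm high, standing on the plate, whose top is 22.5 mm below this point. Same axes as the holder
- reagent_mid (a point): white bottle with a blue cap, 52 mm across, 120 mm tall, point half-way up; leave alone
- jar_mid (a point): amber jar with a black lid, 56 mm across, 75 mm tall, point half-way up; leave alone
- lens_ring_mid (a point): black ring, 60 mm across, 12 mm high, point half-way up; leave alone

How it is judged:
By the outcome, as a careful person would: the job done as asked, in the order asked, and still so for the second after the job is handed in, with the robot touching nothing.
It also fails if it takes over 72 s, if anything falls off the work surface, if the arm or the gripper's body presses on something with over 40 N, if the wrist force passes 120 N, or if a joint passes its speed limit or range.

## Working session

There is one attempt and no reset: what is moved stays moved. The work goes in short steps, Python scripts to look and compute and a shell command to move; the robot and the scene stay as the last step left them, time stands still between calls to the robot, and variables do not carry over. Pictures are saved under pics/ and viewed, and the job is handed in when it is done.

```bash
mkdir -p pics
cat > h.py <<'E'
from bench import robot
import cv2,numpy as np
def snap(cam,fn):
    d=robot.camera(cam); cv2.imwrite('pics/'+fn,d['color'][:,:,::-1]); return d
def proj(d,p):
    T=np.linalg.inv(d['pose']); q=T[:3,:3]@np.array(p)+T[:3,3]; q=d['camera_matrix']@q; return (q[:2]/q[2]).round(1)
def ray(d,u,v,z):
    r=d['pose'][:3,:3]@np.linalg.solve(d['camera_matrix'],[u,v,1.]); o=d['pose'][:3,3]; return (o+r*(z-o[2])/r[2]).round(4)
E
python3 - <<'E'
from h import *
np.set_printoptions(precision=4,suppress=True)
for c in ['scene','side','wrist']:
    d=snap(c,c+'0.png'); print(c,d['pose'][:3].tolist())
    for n in ['wheel_hub','crosshead_top','press_deck','holder_pocket','holder_fin','reagent_mid','jar_mid','lens_ring_mid']:
        r=robot.spot_in(c,n)
        print(n,[(round(a['score'],2),np.round(a['xyz'],3).tolist(),proj(d,a['xyz']).tolist()) for a in r[:2]])
print(robot.get_state())
E
```

```text
scene [[-0.1645385435470889, 0.7639822318210163, -0.6239056155775339, 1.2090867493381414], [0.9863191137463103, 0.13390091100841803, -0.0961517128802632, 0.15813718968435644], [0.010083330109422663, -0.6311906966146558, -0.7755621386845866, 0.844644247453091]]
wheel_hub [(0.9, [0.625, -0.027, 0.173], [273.8, 177.0])]
crosshead_top [(0.86, [0.63, -0.021, 0.112], [277.4, 196.0])]
press_deck [(0.84, [0.629, -0.022, 0.041], [278.8, 213.5])]
holder_pocket [(0.65, [0.622, -0.024, 0.024], [279.0, 215.2])]
holder_fin [(0.57, [0.621, -0.022, 0.025], [280.0, 214.5]), (0.37, [0.474, 0.166, 0.014], [357.7, 184.7])]
reagent_mid [(0.85, [0.61, 0.144, 0.073], [345.7, 208.7])]
jar_mid [(0.93, [0.651, -0.193, 0.059], [209.7, 206.6])]
lens_ring_mid [(0.65, [0.47, 0.164, 0.01], [356.9, 184.2])]
side [[0.7827926823557633, -0.36177396304344633, 0.5063153326871588, 0.2358521194773714], [-0.6222325041628404, -0.4653749507172497, 0.6294861920710876, -0.3961367189567425], [0.007894758609989023, -0.8078030421512143, -0.5893996249385756, 0.5600430429277501]]
wheel_hub [(0.8, [0.611, -0.037, 0.171], [358.6, 206
[... 719 characters left out ...]
0.29280863907807203, -0.9561710379072663, 0.3838402159871135]]
wheel_hub []
crosshead_top []
press_deck []
holder_pocket []
holder_fin []
reagent_mid []
jar_mid []
lens_ring_mid [(0.72, [0.483, 0.179, 0.009], [198.0, 384.8])]
{'time_s': 1.35, 'joints': array([ 52.0188,   9.0743,  91.503 ,  -0.001 ,  79.4228, -12.0359]), 'qd': array([ 0.0719,  0.066 ,  0.0097, -0.1402,  0.1256, -0.0539]), 'joint_torque': array([  0.0009, -38.5582, -32.2354,   0.0703,   0.0309,   0.    ]), 'eef_pos': array([0.2516, 0.517 , 0.2146]), 'ee_rot': array([-179.9998,    0.0009,  154.0549]), 'force': array([-0.1618,  0.2026,  1.1453]), 'torque': array([-0.0028, -0.0215, -0.0078]), 'gripper_width': 0.09221943415178896}
```

View pics/scene0.png

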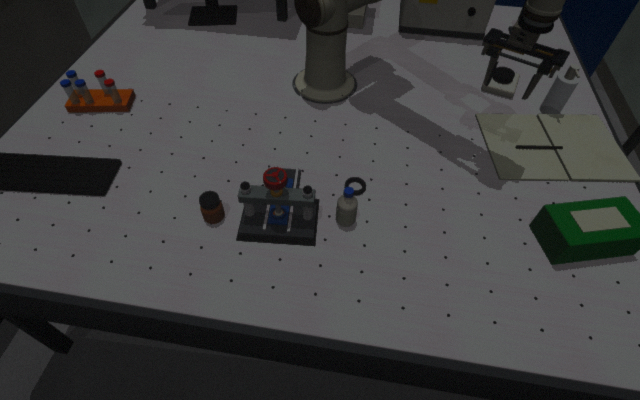

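View pics/side0.png

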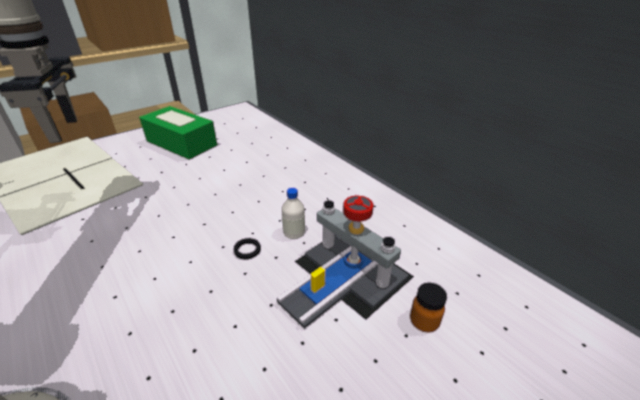

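Run:
```python
import cv2,numpy as np
a=cv2.imread('pics/scene0.png')[155:255,185:385]; b=cv2.imread('pics/side0.png')[180:340,220:460]
a=cv2.convertScaleAbs(a,alpha=1.8)
cv2.imwrite('pics/sc0z.png',cv2.resize(a,None,fx=4,fy=4,interpolation=cv2.INTER_CUBIC))
cv2.imwrite('pics/si0z.png',cv2.resize(b,None,fx=3.3,fy=3.3,interpolation=cv2.INTER_CUBIC))
```

```text
(no output)
```

View pics/sc0z.png

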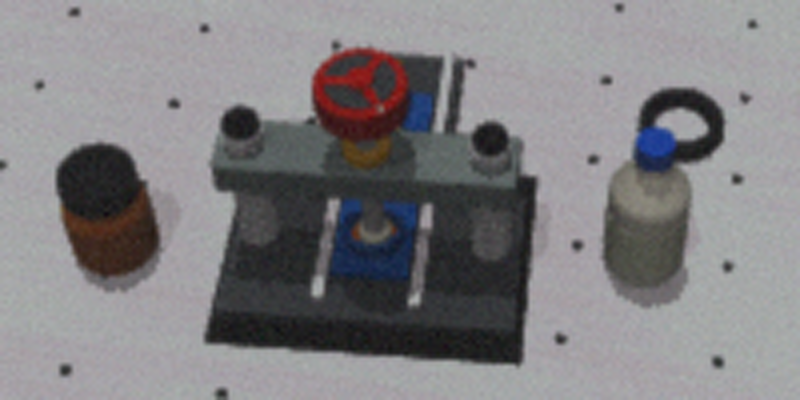

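View pics/si0z.png

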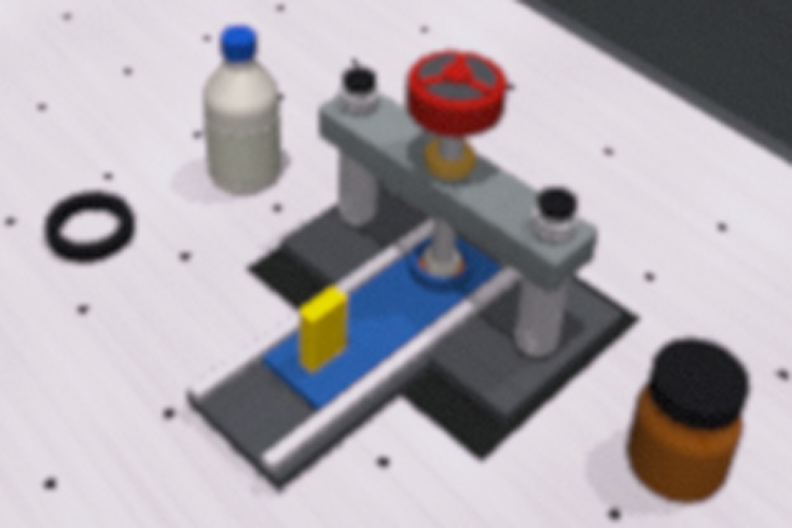

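```bash
cat > fit.py <<'E'
from h import *
from scipy.optimize import least_squares
S=robot.camera('side');C=robot.camera('scene')
obs=[('C',(245.25,185.5),(0,-75,132)),('C',(307.75,189.25),(0,75,132)),('S',(328.8,202.7),(0,75,132)),('S',(388.8,240.6),(0,-75,132)),
('S',(300.3,317.9),(-170,-29,24)),('S',(279.7,299.1),(-170,29,24)),('C',(264.75,228.25),(50,-29,24)),('C',(289,230.75),(50,29,24)),
('C',(275.25,176.25),'w'),('S',(358.2,204.2),'w'),('S',(317.5,271),'f')]
def res(p):
    x,y,a,wz,fx=p[:5]; o=[]
    for c,uv,q in obs:
        q=(0,0,wz) if q=='w' else ((fx,0,16+8+45) if q=='f' else q)
        q=np.array(q)/1000.
        P=[x+np.cos(a)*q[0]-np.sin(a)*q[1],y+np.sin(a)*q[0]+np.cos(a)*q[1],q[2]]
        d=C if c=='C' else S
        T=np.linalg.inv(d['pose']);k=d['camera_matrix']@(T[:3,:3]@P+T[:3,3]);o+=list(k[:2]/k[2]-uv)
    return np.array(o)
r=least_squares(res,[.63,-.02,0,180,-100],x_scale=[.01,.01,.1,10,10],loss='soft_l1')
print(r.x,np.degrees(r.x[2]));print(res(r.x).reshape(-1,2).round(1))
print(S['camera_matrix'][0,0],C['camera_matrix'][0,0])
E
python3 fit.py
```

```text
[ 6.18310096e-01 -2.69857528e-02  1.09330197e-01  1.66998395e+02
 -1.01882346e+02] 6.264158883408613
[[-1.2 -0.5]
 [-0.7 -1.2]
 [-1.2 -0.8]
 [-0.1 -2.3]
 [ 0.4  0.1]
 [-0.3 -0.4]
 [-0.3  0.9]
 [-1.5 -0.4]
 [-0.8  0.3]
 [-0.7 -0.2]
 [-0.3 -0.4]]
361.9681681320342 395.8197946037724
```

```bash
python3 -m pendant '[[[-0.035,-0.02,-0.01,0.14],[-0.075,-0.045,-0.03,0.28],[-0.115,-0.067,-0.045,0.42],[-0.155,-0.09,-0.045,0.56],[-0.195,-0.113,-0.045,0.7],[-0.235,-0.136,-0.045,0.84],[-0.275,-0.16,-0.045,0.98],[-0.315,-0.183,-0.045,1.12],[-0.355,-0.206,-0.045,1.26],[-0.395,-0.23,-0.045,1.4],[-0.435,-0.253,-0.045,1.54],[-0.475,-0.276,-0.045,1.68]]]'
```

```text
time_s: 2.65
eef_pos: [0.5588, 0.0592, 0.2598]
ee_rot: [180.0, -0.0, 57.5]
force: [0.8, 0.8, 0.1]
gripper_width: 0.092
```

```bash
python3 -m pendant '[[[-0.005,0.02,0,0.145],[-0.012,0.04,0,0.29],[-0.02,0.06,0,0.435],[-0.03,0.08,0,0.58],[-0.041,0.096,0,0.725],[-0.041,0.096,0,0.87],[-0.041,0.096,0,1.015],[-0.041,0.096,0,1.16],[-0.041,0.096,0,1.305],[-0.041,0.096,0,1.45],[-0.041,0.096,0,1.595],[-0.041,0.096,0,1.737]]]'
python3 - <<'E'
from h import *
d=snap('wrist','w1.png');print(robot.get_state())
print(d['pose'].round(4).tolist())
for n in ['wheel_hub','holder_fin','crosshead_top','holder_pocket']:
  r=robot.spot_in('wrist',n);print(n,[(round(a['score'],2),np.round(a['xyz'],4).tolist(),proj(d,a['xyz']).tolist()) for a in r[:2]])
r=robot.masks_of('wrist','wheel_hub')
m=r[0]['region'];v,u=np.nonzero(m);print(r[0]['score'],u.min(),u.max(),v.min(),v.max(),u.mean(),v.mean())
print(proj(d,[.6183,-.027,.167]))
E
```

```text
time_s: 3.85
eef_pos: [0.6176, -0.027, 0.2597]
ee_rot: [-180.0, -0.0, -42.4]
force: [0.3, 0.0, -0.1]
gripper_width: 0.0921
{'time_s': 3.9, 'joints': array([-1.36910792e+01,  1.39564111e+01,  8.07942302e+01,  1.24755258e-02,
        8.52353721e+01,  1.19017253e+02]), 'qd': array([ 1.03366978e-02,  2.49543753e-02,  1.14888044e-02,  1.47575937e-02,
       -9.96367734e-02, -1.67108583e+01]), 'joint_torque': array([ 1.18573238e-01, -4.27917051e+01, -3.31219876e+01,  2.05090808e-03,
       -8.26048781e-02,  6.11207122e-02]), 'eef_pos': array([ 0.61762437, -0.02698031,  0.25968864]), 'ee_rot': array([-1.79982343e+02, -6.20009350e-03, -4.27093677e+01]), 'force': array([ 0.7185767 , -0.13409321, -0.05536051]), 'torque': array([0.00242616, 0.18571157, 0.03464713]), 'gripper_width': 0.09201884039931069}
[[-0.6747, -0.7057, -0.2163, 0.6799], [-0.7381, 0.6449, 0.1983, -0.0835], [-0.0004, 0.2934, -0.956, 0.429], [0.0, 0.0, 0.0, 1.0]]
wheel_hub [(0.65, [0.621, -0.0292, 0.1697], [320.4, 197.7])]
holder_fin [(0.88, [0.5387, -0.0383, 0.0225], [363.5, 203.7]), (0.35, [0.619, -0.0396, 0.1096], [328.7, 176.9])]
crosshead_top [(0.74, [0.6231, -0.0389, 0.1081], [325.7, 174.3])]
holder_pocket [(0.64, [0.5329, -0.0386, 0.0219], [366.2, 206.2]), (0.58, [0.6249, -0.0364, 0.1063], [322.9, 174.3])]
0.8 292 351 168 228 321.17926490984746 197.91747572815535
[320.7 200.4]
```

View pics/w1.png

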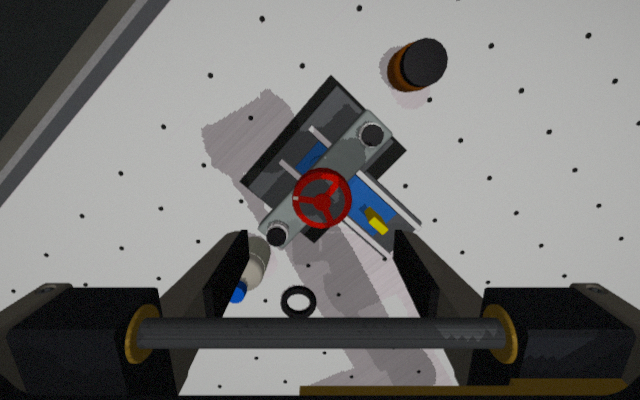

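```bash
cat > fit2.py <<'E'
from h import *
from scipy.optimize import least_squares
W=robot.camera('wrist');S=robot.camera('side');C=robot.camera('scene')
D={'S':S,'C':C,'W':W}
print(W['camera_matrix'].tolist())
obs=[('C',(245.25,185.5),(0,-75,132)),('C',(307.75,189.25),(0,75,132)),('S',(328.8,202.7),(0,75,132)),('S',(388.8,240.6),(0,-75,132)),
('S',(300.3,317.9),(-170,-29,24)),('S',(279.7,299.1),(-170,29,24)),('C',(264.75,228.25),(50,-29,24)),('C',(289,230.75),(50,29,24)),
('C',(275.25,176.25),'w'),('S',(358.2,204.2),'w'),('S',(317.5,271),'f'),
('W',(371.5,133),(0,-75,132)),('W',(276.5,235.5),(0,75,132)),('W',(321.3,197.5),'w'),('W',(378,225),'f')]
def res(p):
    x,y,a,wz,fx=p[:5]; o=[]
    for c,uv,q in obs:
        q=(0,0,wz) if q=='w' else ((fx,0,16+8+45) if q=='f' else q)
        q=np.array(q)/1000.
        P=[x+np.cos(a)*q[0]-np.sin(a)*q[1],y+np.sin(a)*q[0]+np.cos(a)*q[1],q[2]]
        o+=list(proj(D[c],P)*1.0-uv)
    return np.array(o)
def proj(d,P):
    T=np.linalg.inv(d['pose']);k=d['camera_matrix']@(T[:3,:3]@P+T[:3,3]);return k[:2]/k[2]
r=least_squares(res,[.63,-.02,0,180,-100],x_scale=[.01,.01,.1,10,10],loss='soft_l1')
print(r.x,np.degrees(r.x[2]));print(res(r.x).reshape(-1,2).round(1).tolist())
x,y,a,wz,fx=r.x
for z in (.155,.165,.175):
  P=np.array([x,y,z]);R=W['pose'][:3,:3];print(z,proj(W,P+.028*R[:,0])-proj(W,P-.028*R[:,0]))
c=W['color'].astype(int);m=((c[:,:,0]>90)&(c[:,:,1]<60)&(c[:,:,2]<60)).astype(np.uint8)
v,u=np.nonzero(m);print(u.min(),u.max(),v.min(),v.max())
E
python3 fit2.py
```

```text
[[295.3345177637313, 0.0, 320.7052421912717], [0.0, 295.3345177637313, 197.0806458589194], [0.0, 0.0, 1.0]]
[ 6.19203466e-01 -2.84341673e-02  1.05109342e-01  1.66446118e+02
 -1.01097817e+02] 6.022321698014443
[[-1.8, -0.4], [-1.4, -0.9], [-0.3, -0.7], [0.7, -2.0], [1.0, 0.2], [0.3, -0.4], [-1.0, 1.1], [-2.2, -0.1], [-1.4, 0.7], [0.2, 0.2], [0.8, -0.5], [0.5, 1.3], [-1.1, 2.1], [-0.1, 1.0], [0.2, 0.6]]
0.155 [ 5.78290048e+01 -5.68434189e-14]
0.165 [ 5.98289466e+01 -5.68434189e-14]
0.175 [ 6.19721745e+01 -5.68434189e-14]
292 410 45 228
```

Run:
```python
import cv2
b=cv2.imread('pics/w1.png')[100:270,230:440]
cv2.imwrite('pics/w1z.png',cv2.resize(b,None,fx=3.5,fy=3.5,interpolation=cv2.INTER_CUBIC))
```

```text
(no output)
```

View pics/w1z.png

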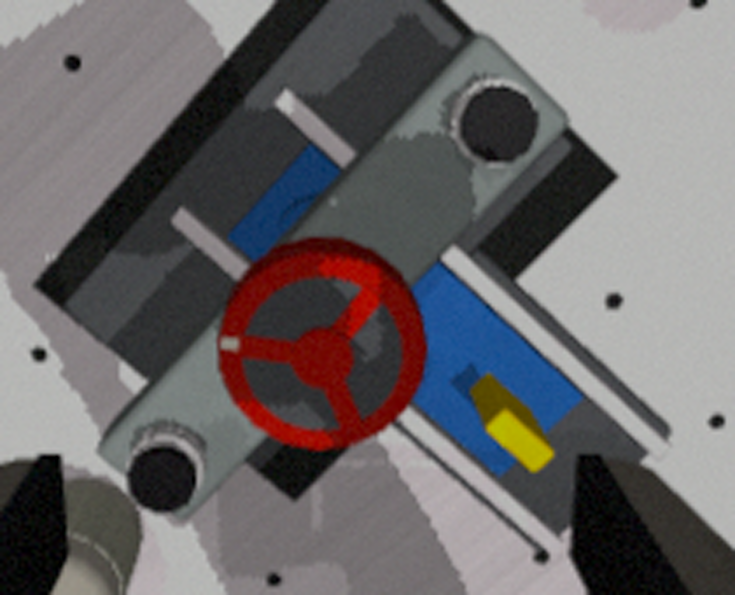

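```bash
python3 -m pendant '[[[0.001,0,0.03,0],[0.002,0,0.06,0],[0.002,0,0.09,0],[0.002,0,0.11,0],[0.002,0,0.122,0],[0.002,0,0.122,0]]]'
python3 - <<'E'
from h import *
snap('wrist','w2.png');snap('side','s2.png');print({k:robot.get_state()[k] for k in ('eef_pos','force','torque')})
E
```

```text
time_s: 4.9
eef_pos: [0.618, -0.028, 0.1359]
ee_rot: [179.9, 0.2, -42.0]
force: [-0.9, 0.4, -0.2]
gripper_width: 0.092
{'eef_pos': array([ 0.61981931, -0.02841437,  0.13877403]), 'force': array([ 0.08567733, -0.17045206, -0.12384945]), 'torque': array([ 0.03603587,  0.17682058, -0.05786128])}
```

View pics/w2.png

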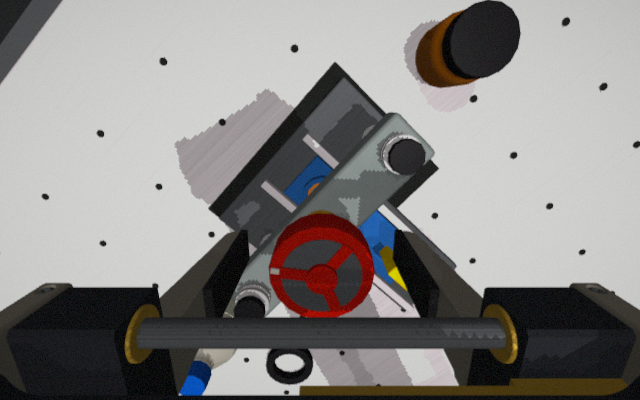

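View pics/s2.png

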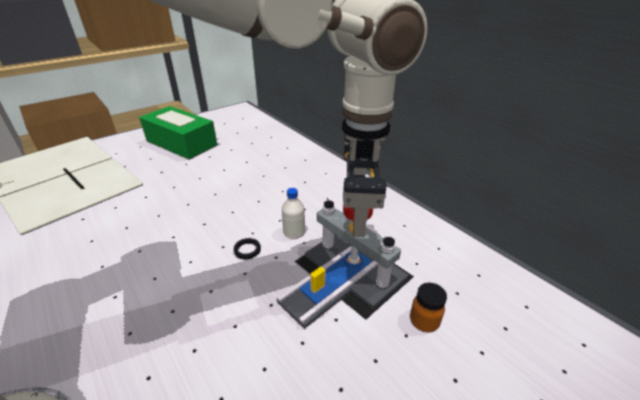

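```bash
cat > st.py <<'E'
from bench import robot
import numpy as np
s=robot.get_state();print(s['time_s'],'pos',s['eef_pos'].round(4),'yaw',s['ee_rot'].round(2),'F',s['force'].round(2),'T',s['torque'].round(3),'w',round(s['gripper_width'],4),'j6',s['joints'][5].round(1),'jt6',s['joint_torque'][5].round(3))
E
python3 st.py; python3 -m pendant '[[[0,0.001,0,0],[0,0.001,0,0]]]'; python3 st.py
python3 -m pendant '[[[0,0,0,0],[0,0,0,0],[0,0,0,0],[0,0,0,0]]]' 0.045; python3 st.py
```

```text
5.0 pos [ 0.6198 -0.0284  0.1388] yaw [-1.7994e+02 -9.0000e-02 -4.1990e+01] F [ 0.09 -0.17 -0.12] T [ 0.036  0.177 -0.058] w 0.092 j6 118.2 jt6 -0.003
time_s: 5.2
eef_pos: [0.6202, -0.0295, 0.1406]
ee_rot: [-179.9, -0.2, -42.0]
force: [-0.0, 0.3, -0.4]
gripper_width: 0.0919
5.2 pos [ 0.6202 -0.0295  0.1406] yaw [-179.86   -0.25  -41.99] F [-0.04  0.3  -0.37] T [0.091 0.155 0.021] w 0.0919 j6 118.1 jt6 -0.012
time_s: 5.6
eef_pos: [0.6202, -0.0295, 0.1406]
ee_rot: [-179.9, -0.2, -42.0]
force: [0.1, -0.3, 0.6]
gripper_width: 0.0624
5.6 pos [ 0.6202 -0.0295  0.1406] yaw [-179.86   -0.24  -41.99] F [ 0.09 -0.33  0.63] T [ 0.037  0.16  -0.001] w 0.0624 j6 118.1 jt6 -0.0
```

```bash
python3 -m pendant '[[[0,0,0.002,0],[0,0,0.002,0],[0,0,0.002,0],[0,0,0.002,0],[0,0,0.002,0]]]'; python3 st.py
```

```text
time_s: 6.1
eef_pos: [0.6202, -0.0299, 0.1389]
ee_rot: [-179.9, -0.3, -42.0]
force: [-2.5, -1.9, 3.3]
gripper_width: 0.0556
6.1 pos [ 0.6202 -0.0299  0.1389] yaw [-179.88   -0.27  -41.99] F [-2.49 -1.88  3.32] T [-0.349  0.614 -0.005] w 0.0556 j6 118.1 jt6 0.011
```

```bash
python3 -m pendant '[[[0,0,-0.0007,-0.08],[0,0,-0.0010,-0.16],[0,0,-0.0013,-0.24],[0,0,-0.0016,-0.32],[0,0,-0.0018,-0.40]]]'; python3 st.py
```

```text
time_s: 6.6
eef_pos: [0.6206, -0.0288, 0.1404]
ee_rot: [-179.9, -0.3, -18.9]
force: [1.0, 0.7, 2.2]
gripper_width: 0.0555
6.6 pos [ 0.6206 -0.0288  0.1404] yaw [-179.86   -0.32  -18.91] F [1.01 0.7  2.2 ] T [ 0.499 -0.    -0.171] w 0.0555 j6 95.0 jt6 0.68
```

```bash
python3 -m pendant '[[[0,0,-0.0006,-0.1],[0,0,-0.0009,-0.2],[0,0,-0.0012,-0.3],[0,0,-0.0015,-0.4],[0,0,-0.0018,-0.5],[0,0,-0.0021,-0.6],[0,0,-0.0024,-0.7],[0,0,-0.0027,-0.8],[0,0,-0.0030,-0.9],[0,0,-0.0033,-1.0],[0,0,-0.0036,-1.1],[0,0,-0.0039,-1.2]]]'; python3 st.py
```

```text
time_s: 7.8
eef_pos: [0.6195, -0.0256, 0.1436]
ee_rot: [-179.9, -0.4, 50.1]
force: [-2.9, 7.3, 4.9]
gripper_width: 0.0555
7.8 pos [ 0.6195 -0.0256  0.1436] yaw [-179.89   -0.39   50.08] F [-2.9   7.27  4.87] T [ 1.483  1.085 -0.179] w 0.0555 j6 26.1 jt6 0.86
```

```bash
python3 -m pendant '[[[0.0003,-0.0004,-0.0008,-0.1],[0.0005,-0.001,-0.0014,-0.2],[0.0005,-0.001,-0.0018,-0.3],[0.0005,-0.001,-0.0021,-0.4],[0.0005,-0.001,-0.0024,-0.5],[0.0005,-0.001,-0.0027,-0.6]]]'; python3 st.py
```

```text
time_s: 8.4
eef_pos: [0.6178, -0.0244, 0.1456]
ee_rot: [-179.9, -0.4, 84.7]
force: [-3.5, -0.6, 4.3]
gripper_width: 0.0555
8.4 pos [ 0.6178 -0.0244  0.1456] yaw [-179.94   -0.41   84.67] F [-3.53 -0.64  4.3 ] T [-0.328  1.175 -0.174] w 0.0555 j6 -8.4 jt6 0.87
```

```bash
python3 -m pendant '[[[0,-0.0004,-0.0009,-0.1],[0,-0.0006,-0.0014,-0.2],[0,-0.0006,-0.0019,-0.3],[0,-0.0006,-0.0022,-0.4],[0,-0.0006,-0.0025,-0.5],[0,-0.0006,-0.0028,-0.6]]]'; python3 st.py
```

```text
time_s: 9.0
eef_pos: [0.6158, -0.0248, 0.1475]
ee_rot: [-180.0, -0.4, 119.3]
force: [-5.9, -3.0, 2.1]
gripper_width: 0.0555
9.0 pos [ 0.6158 -0.0248  0.1475] yaw [-179.97   -0.43  119.27] F [-5.91 -2.98  2.14] T [-0.921  1.117 -0.102] w 0.0555 j6 -43.0 jt6 0.868
```

```bash
python3 -m pendant '[[[0,-0.0007,-0.0004,-0.06],[0,-0.0012,-0.0008,-0.12],[-0.0001,-0.0016,-0.0011,-0.18],[-0.0001,-0.0018,-0.0012,-0.24]]]'; python3 st.py
python3 -m pendant '[[[0,-0.0001,-0.0002,-0.03],[0,-0.0002,-0.0003,-0.06]]]'; python3 st.py
```

```text
time_s: 9.4
eef_pos: [0.6148, -0.0256, 0.1485]
ee_rot: [179.9, -0.4, 133.1]
force: [1.1, -1.0, 2.0]
gripper_width: 0.0556
9.4 pos [ 0.6148 -0.0256  0.1485] yaw [179.85  -0.39 133.14] F [ 1.12 -1.02  1.99] T [-0.33   0.019 -0.147] w 0.0556 j6 -57.0 jt6 0.483
time_s: 9.6
eef_pos: [0.6148, -0.0257, 0.1486]
ee_rot: [179.8, -0.4, 136.6]
force: [-0.2, -0.9, 1.9]
gripper_width: 0.0557
9.6 pos [ 0.6148 -0.0257  0.1486] yaw [179.83  -0.36 136.65] F [-0.23 -0.85  1.93] T [-0.445  0.272 -0.111] w 0.0557 j6 -60.6 jt6 0.148
```

```bash
for i in 1 2; do python3 -m pendant '[[[0,-0.0001,-0.0002,-0.04],[0,-0.0003,-0.0003,-0.08]]]' >/dev/null; python3 st.py; done
```

```text
9.8 pos [ 0.6146 -0.026   0.1487] yaw [179.81  -0.33 141.31] F [-0.67 -1.02  3.51] T [-0.427  0.311 -0.074] w 0.0554 j6 -65.2 jt6 0.271
10.0 pos [ 0.6145 -0.0263  0.1489] yaw [179.79  -0.3  145.98] F [-1.06 -0.64  2.32] T [-0.486  0.337 -0.17 ] w 0.0556 j6 -69.9 jt6 0.265
```

```bash
cat > chk.py <<'E'
from bench import robot
import numpy as np,sys
F=[];T=[]
for i in range(5):
    robot.camera('wrist');s=robot.get_state();F.append(s['force']);T.append(s['torque'])
T=np.array(T);t=T[:,2].mean()
print(round(s['time_s'],2),'pos',s['eef_pos'].round(4),'yaw',s['ee_rot'][2].round(2),'F',np.mean(F,0).round(2),'Tz',t.round(3),'sd',T[:,2].std().round(3),'w',round(s['gripper_width'],4))
sys.exit(1 if t<-0.19 else 0)
E
python3 chk.py && python3 -m pendant '[[[0,-0.0001,-0.0002,-0.025],[0,-0.0002,-0.0003,-0.05]]]' >/dev/null && python3 chk.py && python3 -m pendant '[[[0,-0.0001,-0.0002,-0.025],[0,-0.0002,-0.0002,-0.05]]]' >/dev/null && python3 chk.py  && python3 -m pendant '[[[0,-0.0001,-0.0002,-0.025],[0,-0.0002,-0.0002,-0.05]]]' >/dev/null && python3 chk.py
```

```text
10.25 pos [ 0.6145 -0.0262  0.149 ] yaw 145.85 F [-0.84 -1.27  2.65] Tz -0.105 sd 0.034 w 0.0556
10.7 pos [ 0.6144 -0.0264  0.1492] yaw 148.7 F [ 0.19 -1.11  2.01] Tz -0.112 sd 0.035 w 0.0553
11.15 pos [ 0.6144 -0.0266  0.1494] yaw 151.56 F [-0.33 -1.03  2.36] Tz -0.111 sd 0.046 w 0.0556
11.6 pos [ 0.6143 -0.0267  0.1496] yaw 154.42 F [ 0.2  -1.09  1.52] Tz -0.129 sd 0.043 w 0.0556
```

```bash
python3 -m pendant '[[[0,-0.0001,-0.0002,-0.025],[0,-0.0002,-0.0002,-0.05]]]' >/dev/null && python3 chk.py && python3 -m pendant '[[[0,-0.0001,-0.0002,-0.025],[0,-0.0002,-0.0002,-0.05]]]' >/dev/null && python3 chk.py  && python3 -m pendant '[[[0,-0.0001,-0.0002,-0.025],[0,-0.0002,-0.0002,-0.05]]]' >/dev/null && python3 chk.py && python3 -m pendant '[[[0,-0.0001,-0.0002,-0.025],[0,-0.0002,-0.0002,-0.05]]]' >/dev/null && python3 chk.py && python3 -m pendant '[[[0,-0.0001,-0.0002,-0.025],[0,-0.0002,-0.0002,-0.05]]]' >/dev/null && python3 chk.py
```

```text
12.05 pos [ 0.6142 -0.0269  0.1498] yaw 157.28 F [ 0.42 -0.77  0.97] Tz -0.278 sd 0.072 w 0.0557
```

```bash
python3 chk.py;python3 chk.py
```

```text
12.3 pos [ 0.6142 -0.0269  0.1498] yaw 157.28 F [ 0.66 -0.97  0.23] Tz -0.304 sd 0.017 w 0.0555
12.55 pos [ 0.6142 -0.0269  0.1498] yaw 157.29 F [ 0.22 -1.1   0.49] Tz -0.3 sd 0.023 w 0.0552
```

```bash
python3 -m pendant '[[[0,0,0,0],[0,0,0,0],[0,0,0,0],[0,0,0,0],[0,0,-0.001,0]]]' 0.085; python3 st.py
```

```text
time_s: 13.05
eef_pos: [0.614, -0.0268, 0.1506]
ee_rot: [179.7, -0.3, 157.3]
force: [-0.3, 0.2, 0.4]
gripper_width: 0.0849
13.05 pos [ 0.614  -0.0268  0.1506] yaw [179.71  -0.28 157.29] F [-0.35  0.23  0.37] T [-0.016  0.016 -0.022] w 0.0849 j6 -81.3 jt6 -0.001
```

```bash
python3 -m pendant '[[[0,0,-0.02,0],[0,0,-0.045,0],[0,0,-0.07,0],[0.02,-0.011,-0.085,-0.1],[0.045,-0.025,-0.085,-0.2],[0.07,-0.04,-0.085,-0.3],[0.085,-0.048,-0.085,-0.4],[0.085,-0.048,-0.085,-0.5],[0.085,-0.048,-0.085,-0.5]]]'
python3 - <<'E'
from h import *
d=snap('wrist','w3.png');snap('side','s3.png');snap('scene','c3.png')
for n in ['wheel_hub','holder_fin','crosshead_top']:
  r=robot.spot_in('wrist',n);print(n,[(round(a['score'],2),np.round(a['xyz'],4).tolist(),proj(d,a['xyz']).tolist()) for a in r[:2]])
print(robot.get_state()['eef_pos'],robot.get_state()['ee_rot'])
im=cv2.imread('pics/w3.png');hsv=cv2.cvtColor(im,cv2.COLOR_BGR2HSV)
m=cv2.inRange(hsv,(25,180,150),(35,255,255));n,l,s,c=cv2.connectedComponentsWithStats(m);k=1+s[1:,4].argmax();print(s[k],c[k],cv2.minAreaRect(np.argwhere(l==k)[:,::-1].astype(np.float32)))
print(ray(d,*c[k],.069))
E
```

```text
time_s: 13.95
eef_pos: [0.5171, -0.0388, 0.2361]
ee_rot: [179.6, -0.1, -174.1]
force: [-0.1, 1.1, 0.8]
gripper_width: 0.085
wheel_hub [(0.82, [0.6028, -0.0333, 0.1821], [317.1, 304.5])]
holder_fin [(0.62, [0.5538, -0.034, 0.0235], [320.7, 199.0])]
crosshead_top [(0.92, [0.6045, -0.0258, 0.1072], [323.8, 264.1])]
[ 0.51750709 -0.03876263  0.23566919] [ 1.79609379e+02 -1.18909389e-01 -1.74107878e+02]
[317 169   9  23 193] [320.9119171  180.04145078] ((321.0, 180.0), (22.0, 8.0), 90.0)
[ 0.5166 -0.038   0.069 ]
```

View pics/w3.png

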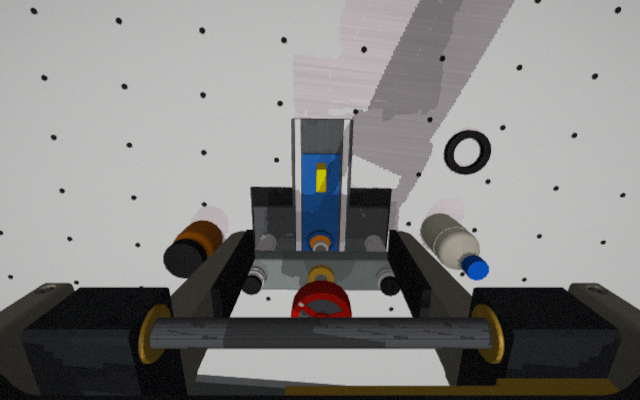

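View pics/s3.png

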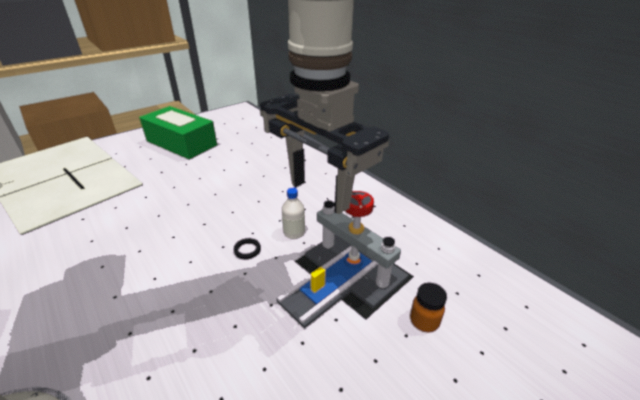

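```bash
python3 -m pendant '[[[0.001,0.0004,0.03,0],[0.001,0.0004,0.065,0],[0.001,0.0004,0.1,0],[0.001,0.0004,0.13,0],[0.001,0.0004,0.15,0],[0.001,0.0004,0.15,0]]]' 0.05
python3 - <<'E'
from h import *
d=snap('wrist','w4.png');s=robot.get_state();print(s['eef_pos'],s['ee_rot'],s['force'])
im=cv2.imread('pics/w4.png');hsv=cv2.cvtColor(im,cv2.COLOR_BGR2HSV)
m=cv2.inRange(hsv,(25,180,120),(35,255,255));n,l,s,c=cv2.connectedComponentsWithStats(m);k=1+s[1:,4].argmax();print(s[k],c[k])
E
```

```text
time_s: 14.85
eef_pos: [0.5135, -0.0366, 0.0824]
ee_rot: [179.4, -0.5, -174.1]
force: [-0.1, 0.3, -0.9]
gripper_width: 0.0499
[ 0.51506865 -0.0371159   0.08453557] [ 179.53405933   -0.29138796 -174.12875174] [-0.17425574  0.13471261  0.15479888]
[311 221  17  36 569] [318.5254833  238.43057996]
```

View pics/w4.png

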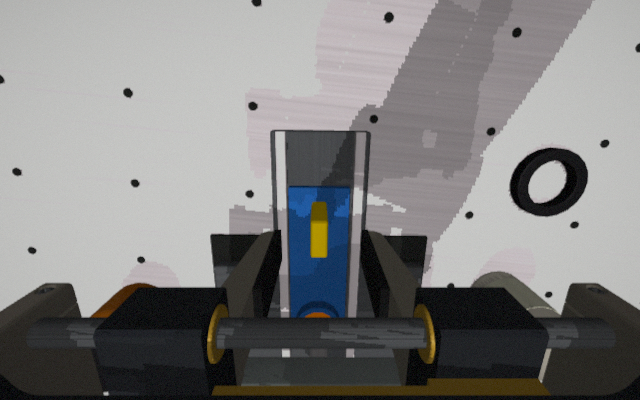

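```bash
python3 -m pendant '[[[-0.001,-0.0013,0.015,0],[-0.0015,-0.0013,0.03,0],[-0.0015,-0.0013,0.042,0],[-0.0015,-0.0013,0.051,0],[-0.0015,-0.0013,0.051,0]]]'
python3 - <<'E'
from h import *
d=snap('wrist','w5.png');d=snap('side','s5.png');s=robot.get_state();print(s['time_s'],s['eef_pos'],s['ee_rot'],s['force'])
a=cv2.imread('pics/w5.png')[100:400,160:480];b=cv2.imread('pics/s5.png')[180:340,220:460]
cv2.imwrite('pics/m5.png',np.hstack([cv2.resize(a,(400,375)),cv2.resize(b,(400,375))]))
E
```

```text
time_s: 15.4
eef_pos: [0.5156, -0.0377, 0.0324]
ee_rot: [179.5, -0.4, -174.1]
force: [-0.9, -0.8, 0.9]
gripper_width: 0.0499
15.5 [ 0.51672177 -0.03798737  0.03380246] [ 179.54686046   -0.26398745 -174.1289903 ] [-0.00368256 -0.03898141 -0.57591253]
```

View pics/m5.png

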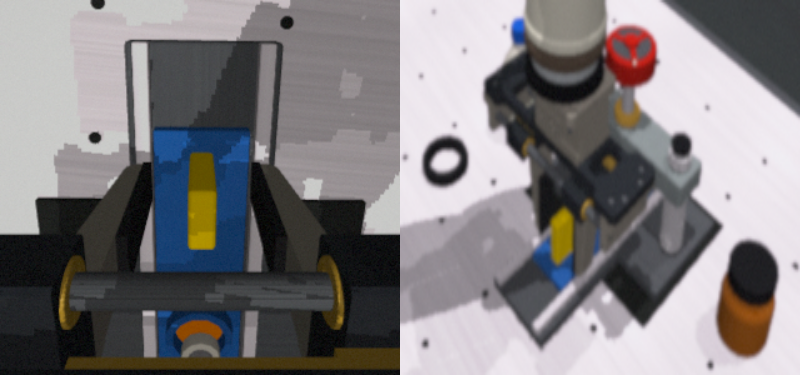

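```bash
python3 -m pendant '[[[0,0,0,0],[0,0,0,0],[0,0,0,0],[0,0,0,0],[0,0,0,0],[0,0,0,0],[0,0,0,0],[0,0,0,0]]]' 0.0; python3 st.py
```

```text
time_s: 16.3
eef_pos: [0.5169, -0.0381, 0.034]
ee_rot: [179.6, -0.3, -174.1]
force: [-0.9, -0.5, 2.9]
gripper_width: 0.0121
16.3 pos [ 0.5169 -0.0381  0.034 ] yaw [ 179.56   -0.25 -174.12] F [-0.93 -0.51  2.86] T [-0.118  0.122  0.034] w 0.0121 j6 -113.8 jt6 -0.019
```

```bash
python3 -m pendant '[[[0.003,0,0,0],[0.008,0,0,0],[0.013,0,0,0],[0.018,0,0,0],[0.023,0,0,0],[0.028,0,0,0]]]'; python3 st.py
```

```text
time_s: 16.9
eef_pos: [0.4884, -0.041, 0.034]
ee_rot: [179.6, -0.3, -174.1]
force: [2.0, 0.6, -1.5]
gripper_width: 0.0121
16.9 pos [ 0.4884 -0.041   0.034 ] yaw [ 179.56   -0.26 -174.13] F [ 2.04  0.56 -1.48] T [-0.037 -0.241  0.007] w 0.0121 j6 -115.2 jt6 0.069
```

```bash
python3 -m pendant '[[[0.005,0,0,0],[0.010,0,0,0],[0.015,0,0,0],[0.020,0,0,0],[0.025,0,0,0],[0.0295,0,0,0],[0.0295,0,0,0],[0.0295,0,0,0]]]'; python3 st.py
python3 - <<'E'
from h import *
snap('side','s6.png');b=cv2.imread('pics/s6.png')[150:350,200:460];cv2.imwrite('pics/s6z.png',cv2.resize(b,None,fx=3,fy=3))
E
```

```text
time_s: 17.7
eef_pos: [0.4586, -0.044, 0.0341]
ee_rot: [179.5, -0.3, -174.1]
force: [-0.0, -0.5, -0.5]
gripper_width: 0.0118
17.7 pos [ 0.4586 -0.044   0.0341] yaw [ 179.55   -0.32 -174.13] F [-0.01 -0.52 -0.49] T [-0.058  0.095 -0.033] w 0.0118 j6 -116.8 jt6 -0.049
```

View pics/s6z.png

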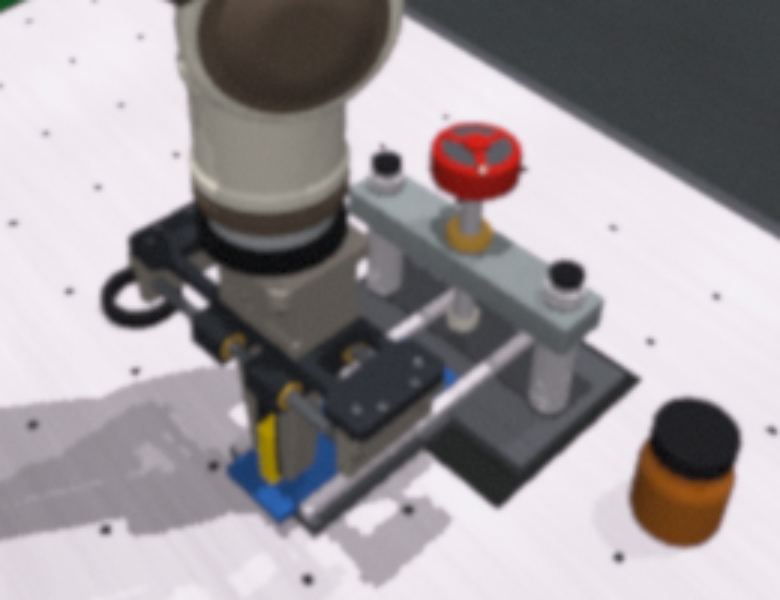

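```bash
python3 -m pendant '[[[0,0,0,0],[0,0,0,0],[0,0,0,0],[0,0,0,0],[0,0,-0.01,0],[0,0,-0.03,0],[0,0,-0.06,0],[0,0,-0.1,0],[0,0,-0.14,0],[0.01,0,-0.18,0],[0.03,0,-0.21,0],[0.03,0,-0.21,0]]]' 0.05
python3 - <<'E'
from h import *
d=snap('wrist','w7.png');snap('side','s7.png');c=snap('scene','c7.png')
b=cv2.imread('pics/s7.png')[150:350,200:460];a=cv2.imread('pics/w7.png')
cv2.imwrite('pics/m7.png',np.vstack([cv2.resize(a,(480,300)),cv2.resize(b,(390,300)).copy() if 0 else cv2.copyMakeBorder(cv2.resize(b,(390,300)),0,0,0,90,0)]))
for cam in('wrist','side'):
  for n in ['wheel_hub','holder_fin','holder_pocket','reagent_mid','jar_mid','lens_ring_mid']:
    r=robot.spot_in(cam,n);print(cam,n,[(round(a['score'],2),np.round(a['xyz'],3).tolist()) for a in r[:1]])
s=robot.get_state();print(s['time_s'],s['eef_pos'],s['gripper_width'])
E
```

```text
time_s: 18.95
eef_pos: [0.4316, -0.0496, 0.2499]
ee_rot: [179.8, 0.2, -174.2]
force: [1.1, 0.1, 0.1]
gripper_width: 0.0501
wrist wheel_hub [(0.71, [0.608, -0.028, 0.179])]
wrist holder_fin [(0.57, [0.506, -0.039, 0.021])]
wrist holder_pocket [(0.86, [0.503, -0.04, 0.024])]
wrist reagent_mid [(0.81, [0.568, 0.128, 0.037])]
wrist jar_mid [(0.83, [0.611, -0.196, 0.027])]
wrist lens_ring_mid [(0.64, [0.47, 0.153, 0.01])]
side wheel_hub [(0.8, [0.613, -0.041, 0.182])]
side holder_fin [(0.59, [0.499, -0.045, 0.023])]
side holder_pocket [(0.59, [0.498, -0.046, 0.025])]
side reagent_mid [(0.91, [0.588, 0.119, 0.032])]
side jar_mid [(0.65, [0.62, -0.209, 0.052])]
side lens_ring_mid [(0.8, [0.473, 0.153, 0.014])]
19.7 [ 0.43014767 -0.04855837  0.24411618] 0.04992415839186598
```

View pics/m7.png

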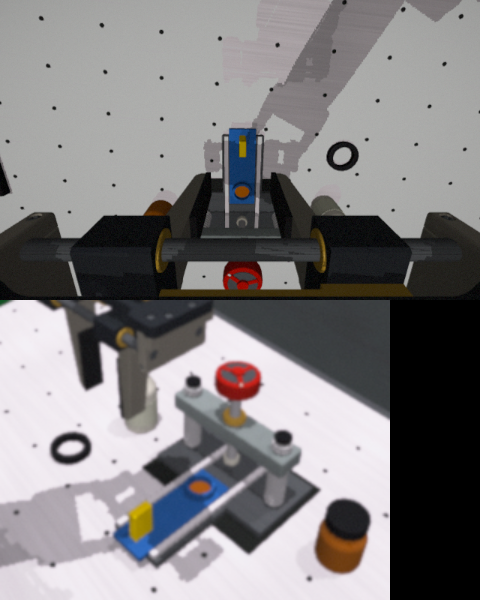

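```bash
python3 - <<'E'
from h import *
d=robot.camera('wrist');im=d['color'];hsv=cv2.cvtColor(im,cv2.COLOR_RGB2HSV)
m=cv2.inRange(hsv,(5,150,80),(20,255,255));m[:, :300]=0;m[:,345:]=0;m[:225]=0;m[275:]=0
v,u=np.nonzero(m);print(u.min(),u.max(),v.min(),v.max());p=ray(d,(u.min()+u.max())/2,(v.min()+v.max())/2,.024)
print(p,np.hypot(*(p[:2]-[.6172,-.0277])))
m=cv2.inRange(hsv,(25,180,120),(35,255,255));v,u=np.nonzero(m);print(ray(d,u.mean(),v.mean(),.065))
E
python3 st.py
```

```text
312 330 253 267
[ 0.5617 -0.0333  0.024 ] 0.055781807070047484
[ 0.4599 -0.0437  0.065 ]
19.75 pos [ 0.4302 -0.0486  0.2442] yaw [ 179.55   -0.31 -174.13] F [1.1 1.  0.5] T [ 0.067 -0.003 -0.017] w 0.0501 j6 -118.6 jt6 0.001
```

```bash
python3 -c "
from bench import robot
print(robot.finish_job())"
```

```text
the job is handed in; nothing more can be done
None
```

I've handed in the job after about 20 s of robot time: the handwheel is up against its stop, and the holder is drawn forward and released.

- **Handwheel:** I turned it about 3.48 rad anticlockwise in one grasp, and the hand rose about 11 mm with it. Vertical force at my readings stayed at or below 5 N. The torque rose from about 0.12 to 0.30 N m at the stop; I stopped there, let go and lifted off.
- **Sideways load:** The wheel sat about 3 mm off the tool axis in my grip. This gave up to about 8 N of sideways force partway round, until I moved the hand to follow it.
- **Holder:** I drew it about 58 mm forward by the fin, along the guide. The last wrist picture puts the pocket about 56 mm from the wheel axis, and 47.5 mm is needed to clear it. The plate lies flat in the guide, and its front edge slightly overhangs the guide's end.
- **Last checks:** The wheel is still up and the robot is touching nothing. The ring and the jar read where they did at the start. The bottle's network position differs by 1 to 4 cm because the gripper partly hides it in those views. The gripper never went near it, and it stands in place in the pictures.
- **Disagreement:** The networks' `holder_fin` and `holder_pocket` points landed on the middle of the blue plate, so I measured both from the picture colours instead.

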